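# Preload a module in the load stand with its coaxial coarse and fine knobs

### The job

With the load stand's large outer knob, lower the foot until it just touches the module and the gauge begins to show load, no more than 5 N. Then use the small inner knob alone to bring the gauge to 15 N, never above 20 N, and let go with the load standing. Do not shift the module, and leave the spare module and the brass ring where they are.

Things in the scene. Friction and masses are not known exactly. Their poses are not given: they have to be found in the camera images.
- head_top (a point): Centre of the flat top of the stand's head, on the vertical axis of the knobs, 165 mm over the table. The stand is a fixed olive C-frame, base 200 x 270 x 14 mm, head 75 mm wide; x axis towards its column, z up.
- gauge_center (a point): Centre of the gauge's white dial, 61 mm across, lying face up beside the spindle just below the head, 78 mm from the knobs' axis along the y axis of head_top. It goes up and down with the spindle. Needle at 0 points along this point's x axis.
- coarse_grip (a point): Centre of the large outer knob, a black ribbed disc 56 mm in diameter and 24 mm high; the point is on its vertical axis, 12 mm below its top face. Its underside is 14 to 32 mm above the head. Both knobs ride on the spindle and go down with it, 6 mm per rad of the outer knob.
- fine_grip (a point): Centre of the small inner knob, which stands coaxially on top of the outer one: black, ribbed, 22 mm in diameter and 30 mm high; the point is on the axis, 14 mm below its top and 17 mm above the outer knob's top face. It keeps its height as it is turned.
- coarse (a joint): Turn of the outer knob, rad; grows clockwise seen from above, lowering spindle, both knobs and foot 6 mm per rad. Stiff, about 0.16 N m; stays where left. Starts between 0 and 0.9. The turn needed to touch the module is unknown, some 0.5 to 2.7 rad, as the anvil's height is set anew each time. After touching, the load grows about 30 N per rad.
- fine (a joint): Turn of the inner knob, rad; starts at 0, stops at -4 and +4; grows clockwise seen from above, lowering the foot 1.5 mm per rad. Needs about 0.06 N m; stays where left. With the foot touching, the load grows about 7 N per rad.
- needle (a joint): Gauge needle, rad: 0.1 rad per newton on the foot (1.5 rad = 15 N), 0 unloaded, growing clockwise seen from above. At 0 it points along the x axis of gauge_center. Ticks every 5 N (0.5 rad), the 15 N one longer and thicker; end at 25 N. The foot is sprung, about 5 N per mm.
- module_center (a point): Centre of the module, a loose upright aluminium cylinder 36 mm in diameter and 30 mm high with a black band, standing on the steel anvil (44 mm disc) beneath the foot.
- anvil_top (a point): Centre of the top face of the anvil, straight below the knobs.
- spare_center (a point): Centre of a spare module, same as the other, standing on the stand's base to one side. Bystander.
- spacer: Brass ring 40 mm across and 12 mm high lying on the stand's base behind the spare; origin at the centre of its underside. Bystander.
There are look-alikes about, which are no part of the job. Leave any blue or green look-alike of the part that bears module_center alone.

How it is judged:
By the outcome, as a careful person would: the job done as asked, in the order asked, and still so for the second after the job is handed in, with the robot touching nothing.
It also fails if it takes over 72 s, if anything falls off the work surface, if the arm or the gripper's body presses on something with over 40 N, if the wrist force passes 120 N, or if a joint passes its speed limit or range.

### The arm

A 7-joint arm with a two-finger parallel gripper is mounted at the origin on the work surface. World frame = base frame: x ahead of the robot, y to its left, z up, the work surface at z = 0. Lengths are in m, angles in rad, forces in N, time in s.
With the tool pointing down it reaches from about 0.4 to 0.85 m from the base axis. Payload 10.4 kg.
Tool frame: the origin (TCP) lies on the centre line of the jaws, within the pads' length; the fingertips stand 14 mm ahead of it and the grasp point (between the pads) lies 5 mm behind it (manip.tip_reach is the distance from the TCP to the fingertips, in m); z points along the fingers, y is the line along which they close (so a half turn about z gives the same grasp; the last joint's range is limited). The gripper opens to 85 mm and grips with 20 to 120 N. Pads are 22 mm wide; open, the fingers measure 114 mm over their backs; the gripper's body (76 mm by 85 mm) begins 54 mm behind the grasp point. The pads swing forward as they close: fully open they stand 13 mm farther back than shut.
Start: joints at [-1.167, 0.332, -0.065, 1.46, 0.022, 1.35, -0.088], TCP at [0.259, 0.569, 0.245] pointing down, gripper open.
Joint ranges: [-2.6, 2.6], [-0.5, 2.12], [-1.47, 1.34], [0.16, 2.42], [-1.27, 4.41], [0.06, 2.06], [-2.6, 2.6]. Speed limits (rad/s): [2.22, 2.22, 2.79, 2.79, 3.14, 3.14, 3.14].

### API

Orientations are given as a unit quaternion [x, y, z, w].
In Python, from workcell import manip gives the robot as it stands.
- The arm moves only by the shell command python3 -m pendant 'ROWS' [FORCE]. ROWS is JSON, a list of rows, each a list of 7 numbers: the shift along the tool's x, y, z in units of 50 mm (1.0 is 50 mm), then the turn, a rotation vector about the tool's x, y, z in units of 8 degrees (1.0 is 8 degrees), then the opening, from -1 (shut) to 1 (fully open), so that 0 is half open. In form: [[dx, dy, dz, ax, ay, az, jaw], ...]. A call has exactly 10 rows; each row is the pose to reach, as a shift and turn from the pose commanded when the call began, along the tool's axes at that moment; what a row does not reach only later rows make up. A row lasts 1/8 s, in which the tool goes at most 62.5 mm and 10.7 degrees, less where a joint would pass 70% of its speed; a pose out of reach is approached as far as the arm can. A call with a gripper value outside its range is refused whole. The fingers move at their own pace and stop on an object; FORCE is the grip in N (left out, the last holds). Time passes only in rows, so rows that repeat a pose let the fingers close, or fill a call up. It gives the time, the measured TCP pose, the force, the opening and the grip force at its end, in the units of the state.
- manip.get_obs(): the state, without advancing time (a new reading comes with each control period).
- manip.camera(name): name is "side" or "top" or "wrist"; returns (picture, depth): 420x560x3 uint8, red, green, blue; 420x560 float32, m along the optical axis (not along the pixel's ray), 0 where there is no reading.
- manip.get_calibration(name): a dict with "fx", "fy", "cx", "cy" (pixels), "D" ([k1, k2, p1, p2, k3] as OpenCV has them; the pictures are not rectified), "xyz" and "orientation" of the camera in the world. Camera axes: x right, y up, looking along -z (the intrinsics and any distortion apply to the point x, -y, -z); pixel columns grow to the right and rows downward; lengths in m; the calibration is good to about 2 mm. A picture is of the moment at which its call begins: read the wrist's pose just before it. get_calibration takes no time and is no camera call; for the wrist camera it gives the pose at the moment of the call.
- manip.hand_in(): hands the job in; it is judged then, once.
Trained networks look in the newest picture that a camera, given by its name, has taken for a name from the list of things; names that differ only in an ending like _2 or _b are one class to them, and where a whole thing is asked for, a point or a joint stands for the part that bears it (a point fixed in the world has none). Each returns a list of dicts, best first, with "p" (0 to 1); they miss things now and then, are a little off and sometimes report something else, mostly with a low value. They report only what shows in the picture. A call takes as long as a camera call. They do not tell look-alikes from the thing itself.
- manip.find_in(thing, camera): "box" ([left, top, right, bottom] in pixels, round what is visible of it).
- manip.trace(thing, camera): "pixels" (420x560 bool, what is visible of it) and "box" ([left, top, right, bottom] in pixels, round what is visible of it).
- manip.tip_of(thing, camera): "pixel" ([column, row] in pixels: a listed point, or the origin of a listed thing).
The state is a dict: "clock": time; "joint_pos": joint angles; "joint_velocities": joint speeds; "tau": joint torques, N m; "position": TCP position; "ee_rot": TCP orientation; "ft_force": force on the tool from outside, world axes, zero at the start; "torque": the same for the moment, N m; "grip_width": opening from 0.0 (shut) to 1.0 (fully open); "grasp_force": force on a finger pad.
Only numpy, scipy, OpenCV 4.12 (cv2) and the standard library are available. Lean on these libraries where they do the work, as an engineer would, in place of code of your own. Each camera call takes 0.05 s, during which the arm holds its last target. There are 200 camera calls.

## Working session

There is one attempt and no reset: what is moved stays moved. The work goes in short steps, Python scripts to look and compute and a shell command to move; the robot and the scene stay as the last step left them, time stands still between calls to the robot, and variables do not carry over. Pictures are saved under pics/ and viewed, at most 12 in all, crops included, and the job is handed in when it is done.

```bash
mkdir -p pics
cat > h.py <<'E'
import numpy as np, cv2
from scipy.spatial.transform import Rotation as R
from workcell import manip
def cal(n):
    c=manip.get_calibration(n); K=np.array([[c['fx'],0,c['cx']],[0,c['fy'],c['cy']],[0,0,1.]])
    return K,np.array(c['D'],float),np.array(c['xyz']),R.from_quat(c['orientation']).as_matrix()
def ray(n,px):
    K,D,t,r=cal(n); u=cv2.undistortPoints(np.array([[px]],float),K,D)[0,0]
    return t,r@np.array([u[0],-u[1],-1.])   # per unit depth
def atz(n,px,z):
    t,d=ray(n,px); return t+d*(z-t[2])/d[2]
def dep(n,px,D):
    t,d=ray(n,px); c,r=int(px[0]),int(px[1]); w=D[r-2:r+3,c-2:c+3]; w=w[w>0]
    return t+d*np.median(w) if len(w) else None
def proj(n,P):
    K,D,t,r=cal(n); p=(np.array(P)-t)@r; p=p*[1,-1,-1]
    return cv2.projectPoints(p.reshape(1,3),np.zeros(3),np.zeros(3),K,D)[0][0,0]
def save(n,img): cv2.imwrite('pics/'+n+'.png',cv2.cvtColor(img,cv2.COLOR_RGB2BGR))
E
python3 - <<'E'
from h import *
np.set_printoptions(precision=4,suppress=True)
ims=[]
for n in ['top','side']:
    im,D=manip.camera(n); ims.append(im)
    print(n,cal(n)[2],cal(n)[3][:,2])
    for th in ['head_top','gauge_center','coarse_grip','fine_grip','module_center','spare_center','anvil_top']:
        for r in manip.tip_of(th,n)[:2]:
            print(th,r['p'],r['pixel'],dep(n,r['pixel'],D))
    save(n,im)
o=manip.get_obs();print(o)
E
```

```text
top [0.4704 0.0364 0.9726] [-0.1379  0.0066  0.9904]
head_top 0.69 [324.4, 210.3] [ 0.5678 -0.0348  0.2223]
gauge_center 0.91 [275.7, 210.6] [0.5823 0.0412 0.1053]
coarse_grip 0.89 [326.0, 207.4] [ 0.5689 -0.0348  0.2477]
fine_grip 0.77 [329.8, 204.4] [ 0.5734 -0.0405  0.2483]
module_center 0.76 [310.0, 290.1] [ 0.4399 -0.0241  0.0291]
module_center 0.74 [351.1, 289.0] [ 0.4421 -0.1021  0.0302]
spare_center 0.84 [361.9, 223.3] [ 0.5662 -0.123   0.0439]
side [ 0.2564 -0.4555  0.4576] [-0.5303 -0.7164  0.4533]
head_top 0.83 [287.5, 230.9] [ 0.5673 -0.0532  0.1685]
gauge_center 0.84 [260.1, 239.1] [ 0.5472 -0.0125  0.1428]
coarse_grip 0.97 [287.2, 201.3] [ 0.5618 -0.0594  0.2189]
fine_grip 0.66 [288.2, 183.2] [ 0.57   -0.0509  0.2403]
module_center 0.81 [289.2, 291.0] [ 0.5688 -0.0561  0.0635]
module_center 0.69 [236.8, 374.4] [ 0.4368 -0.1161  0.0285]
spare_center 0.72 [317.2, 337.3] [ 0.5526 -0.1404  0.0438]
anvil_top 0.72 [289.6, 299.9] [ 0.5673 -0.0592  0.0491]
{'clock': 0.8, 'joint_pos': array([-1.1666,  0.3322, -0.0647,  1.4601,  0.0216,  1.3499, -0.0885]), 'joint_velocities': array([ 0.001 , -0.0016, -0.0025,  0.0017,  0.0002,  0.0007,  0.0006]), 'tau': array([ -0.0004, -62.5183,   0.0487, -39.182 ,   0.0165,   0.0018,
         0.    ]), 'position': array([0.2587, 0.569 , 0.2454]), 'ee_rot': array([ 0.2118,  0.9773,  0.    , -0.    ]), 'ft_force': array([-0.5753, -0.3164, -0.0265]), 'torque': array([0.0251, 0.0238, 0.038 ]), 'grasp_force': 0.0, 'grip_width': 1.0003086924621283}
```

View pics/top.png

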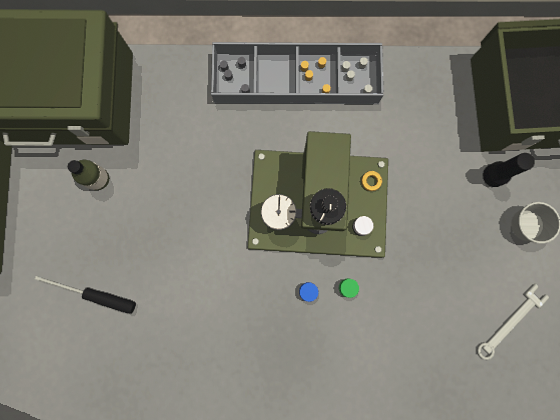

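View pics/side.png

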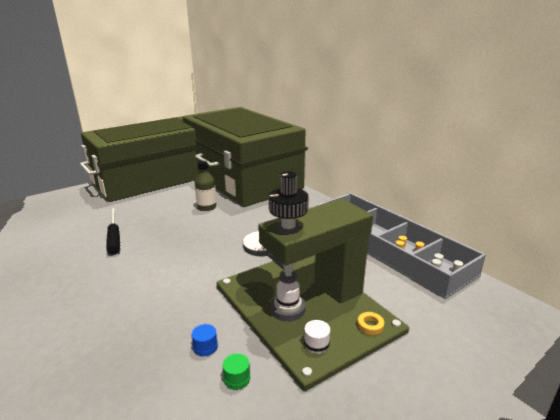

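The top view shows the stand with its column towards +x. The knobs are near (328,207), the gauge at (278,212) with its needle at 0, and the spare at (364,226). The blue and green look-alikes are in front. In the side view the knobs are at (288,190), and the module is under the foot at (288,291).

```bash
cat >> h.py <<'E'
def tri(a,b):
    (p,d),(q,e)=ray('top',a),ray('side',b); s=np.linalg.lstsq(np.c_[d,-e],q-p,rcond=None)[0]
    return (p+d*s[0]+q+e*s[1])/2, np.linalg.norm(p+d*s[0]-q-e*s[1])
E
python3 - <<'E'
from h import *
np.set_printoptions(precision=4,suppress=True)
im,D=manip.camera('side')
# crop of gap
save('gap',cv2.resize(im[150:330,230:350],None,fx=3.3,fy=3.3,interpolation=cv2.INTER_CUBIC))
print('fine',tri([329.8,204.4],[288.2,183.2])); print('coarse',tri([326,207.4],[287.2,201.3])); print('head',tri([324.4,210.3],[287.5,230.9]));print('gauge',tri([275.7,210.6],[260.1,239.1]))
im,Dt=manip.camera('top')
for th in ['coarse_grip','fine_grip']:
  for n in ['top','side']:
    for r in manip.trace(th,n)[:1]: 
        px=r['pixels'];ys,xs=np.nonzero(px);DD=Dt if n=='top' else D
        print(th,n,r['p'],r['box'],px.sum(),'minenc',cv2.minEnclosingCircle(np.c_[xs,ys].astype(np.float32)))
        t,d=ray(n,[0,0])
        P=np.array([dep(n,(x,y),DD) for x,y in zip(xs,ys)]);print(np.percentile(P,[2,50,98],axis=0))
b=manip.trace('head_top','top')
print([ (x['p'],x['box']) for x in b])
print(cal('wrist')[2])
E
```

```text
fine (array([ 0.5758, -0.0422,  0.2358]), np.float64(0.0014839542607647492))
coarse (array([ 0.5755, -0.0395,  0.2071]), np.float64(0.0026242242344338288))
head (array([ 0.5763, -0.0409,  0.1597]), np.float64(0.0008208107371349827))
gauge (array([0.5824, 0.0412, 0.1047]), np.float64(6.35806099153909e-05))
coarse_grip top 0.96 [309.6, 187.6, 347.8, 227.1] 890 minenc ((327.41082763671875, 206.4044647216797), 18.75126075744629)
[[ 0.5497 -0.066   0.1661]
 [ 0.572  -0.0377  0.2176]
 [ 0.6023 -0.0145  0.2203]]
coarse_grip side 0.55 [269.2, 189.8, 309.4, 219.6] 964 minenc ((288.0, 201.5), 21.360109329223633)
[[ 0.5483 -0.0698  0.1957]
 [ 0.5634 -0.0576  0.2143]
 [ 0.5995 -0.0206  0.2203]]
fine_grip top 0.59 [324.8, 194.8, 337.8, 213.0] 214 minenc ((329.5, 203.5), 8.746527671813965)
[[ 0.5658 -0.0521  0.2195]
 [ 0.5754 -0.0404  0.2483]
 [ 0.5902 -0.0304  0.249 ]]
fine_grip side 0.68 [279.4, 169.1, 299.0, 195.8] 392 minenc ((288.0, 183.74000549316406), 12.896124839782715)
[[ 0.5651 -0.0528  0.2213]
 [ 0.571  -0.0491  0.2387]
 [ 0.5837 -0.036   0.2505]]
[(0.68, [250.4, 131.0, 387.8, 257.2])]
[0.1845 0.602  0.3746]
```

View pics/gap.png

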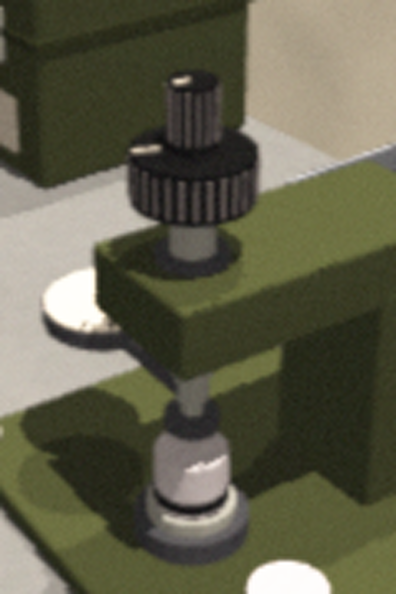

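Foot and module are close together, so the gap may be small. The knob axis is at about (0.576, -0.0405), with the coarse centre at z≈0.207. I'm moving over it now.

```bash
cat >> h.py <<'E'
def togo(P):
    o=manip.get_obs(); r=R.from_quat(o['ee_rot']).as_matrix(); return r.T@(np.array(P)-o['position'])/0.05
E
python3 -c "
from h import *
print(togo([.576,-.0405,.31]))"
python3 -m pendant '[[-0.9,-0.7,-0.6,0,0,0,1],[-1.8,-1.4,-1.2,0,0,0,1],[-2.7,-2.1,-1.3,0,0,0,1],[-3.6,-2.8,-1.3,0,0,0,1],[-4.5,-3.5,-1.3,0,0,0,1],[-5.4,-4.2,-1.3,0,0,0,1],[-6.3,-4.9,-1.3,0,0,0,1],[-7.2,-5.6,-1.3,0,0,0,1],[-8.1,-6.3,-1.3,0,0,0,1],[-9,-7,-1.3,0,0,0,1]]' 40
python3 -c "
from h import *
print(togo([.576,-.0405,.31]),manip.get_obs()['joint_pos'])"
```

```text
[-10.82252859  -8.46895886  -1.29467833]
clock: 2.4
position: [0.5241, 0.0624, 0.3106]
ee_rot: [0.212, 0.977, 0.0, 0.0]
ft_force: [0.0, 0.6, 0.5]
grip_width: 1.002
grasp_force: 0.0
[-1.79681416 -1.44354798  0.01257943] [-0.57015474  0.0788966   0.39129599  1.63372517 -0.03071225  1.43411451
  0.96846097]
```

```bash
python3 -m pendant '[[-0.8,-0.6,0,0,0,0,1],[-1.6,-1.2,0,0,0,0,1],[-1.8,-1.44,0,0,0,0,1],[-1.8,-1.44,0,0,0,0,1],[-1.8,-1.44,0.2,0,0,0,1],[-1.8,-1.44,0.2,0,0,0,1],[-1.8,-1.44,0.2,0,0,0,1],[-1.8,-1.44,0.2,0,0,0,1],[-1.8,-1.44,0.2,0,0,0,1],[-1.8,-1.44,0.2,0,0,0,1]]'
python3 - <<'E'
from h import *
np.set_printoptions(precision=4,suppress=True)
ims=[]
for n in ['wrist','top']:
    im,D=manip.camera(n); ims.append(im)
    for th in ['gauge_center','coarse_grip','fine_grip']:
        for r in manip.tip_of(th,n)[:1]: print(n,th,r['p'],r['pixel'],dep(n,r['pixel'],D),[atz(n,r['pixel'],z) for z in ([.105] if 'g'==th[0] else [.207,.235])])
    if n=='wrist': print([proj(n,p) for p in ([.576,-.0405,.219],[.576,-.0405,.249])])
save('two',cv2.resize(np.vstack(ims),None,fx=.7,fy=.7,interpolation=cv2.INTER_AREA))
print(togo([.576,-.0405,.2]),manip.get_obs()['joint_pos'])
E
```

```text
clock: 3.65
position: [0.5756, -0.0387, 0.3004]
ee_rot: [0.212, 0.977, 0.0, 0.0]
ft_force: [0.2, 0.2, -0.7]
grip_width: 0.998
grasp_force: 0.0
wrist gauge_center 0.8 [355.6, 164.5] [0.5808 0.0394 0.1087] [array([0.5817, 0.0399, 0.105 ])]
wrist coarse_grip 0.66 [276.6, 231.1] [ 0.566  -0.0365  0.2415] [array([ 0.5778, -0.0421,  0.207 ]), array([ 0.5682, -0.0376,  0.235 ])]
wrist fine_grip 0.79 [273.8, 243.1] [ 0.5691 -0.0397  0.25  ] [array([ 0.5854, -0.0478,  0.207 ]), array([ 0.5748, -0.0425,  0.235 ])]
[array([277.5768, 234.2097]), array([277.4042, 252.7411])]
top gauge_center 0.7 [278.7, 213.8] [0.5765 0.0358 0.1058] [array([0.5766, 0.0358, 0.105 ])]
top fine_grip 0.21 [280.2, 211.7] [0.5803 0.0332 0.1052] [array([0.5674, 0.0335, 0.207 ]), array([0.5639, 0.0336, 0.235 ])]
[-0.0222 -0.0288  2.0053] [-0.4255  0.2072  0.4892  1.5315 -0.0979  1.4273  1.2127]
```

View pics/two.png

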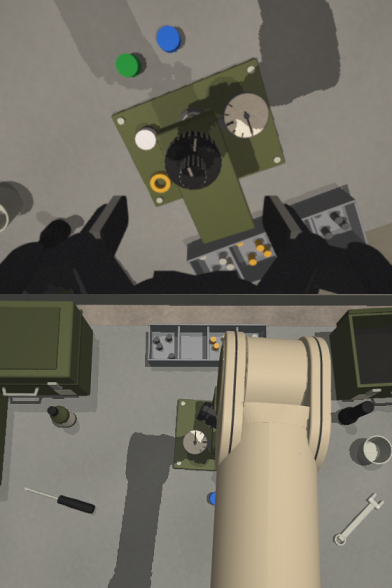

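The wrist picture shows the stand and its dial, needle at 0, at about (245,115). The knobs are centred between the fingers. The top view still sees the dial at (195,442). I'll descend and grip the outer knob.

```bash
python3 -m pendant '[[0,-0.04,0.5,0,0,0,1],[0,-0.04,1,0,0,0,1],[0,-0.04,1.5,0,0,0,1],[0,-0.04,1.9,0,0,0,1],[0,-0.04,2,0,0,0,1],[0,-0.04,2,0,0,0,1],[0,-0.04,2,0,0,0,0],[0,-0.04,2,0,0,0,-0.5],[0,-0.04,2,0,0,0,-0.5],[0,-0.04,2,0,0,0,-0.5]]' 40
cat >> h.py <<'E'
def dial(n,C,name=None):
    im,D=manip.camera(n); K,Dc,t,r=cal(n)
    s=0.00025; g=(np.arange(280)-140)*s
    X,Y=np.meshgrid(g,g)  # rows: -x (up=+x world) ; cols: right=-y
    P=np.stack([C[0]-Y,C[1]-X,np.full_like(X,C[2])],-1).reshape(-1,3)
    p=((P-t)@r)*[1,-1,-1]; q=cv2.projectPoints(p,np.zeros(3),np.zeros(3),K,Dc)[0].reshape(280,280,2).astype(np.float32)
    w=cv2.remap(im,q[...,0],q[...,1],cv2.INTER_CUBIC)
    if name: save(name,cv2.resize(w,None,fx=2,fy=2))
    return w
def needle(w,c=(140,140),r0=28,r1=80):
    gr=cv2.cvtColor(w,cv2.COLOR_RGB2GRAY).astype(np.float32)
    a=np.radians(np.arange(-60,180,1.)); rr=np.arange(r0,r1)
    A,RR=np.meshgrid(a,rr,indexing='ij')
    m=cv2.remap(gr,(c[0]+RR*np.sin(A)).astype(np.float32),(c[1]-RR*np.cos(A)).astype(np.float32),cv2.INTER_LINEAR).mean(1)
    k=np.argsort(m)[:3]; return np.degrees(a[k]),m[k],np.median(m)
E
python3 - <<'E'
from h import *
np.set_printoptions(precision=4,suppress=True)
C=[.580,.038,.105]
W=[dial(n,C) for n in ['top','wrist']]
for w in W: print(needle(w))
save('d1',np.hstack(W))
o=manip.get_obs();print(o['position'],o['grip_width'],o['grasp_force'],o['torque'],togo([.576,-.0415,.2]))
E
```

```text
clock: 5.3
position: [0.5751, -0.0407, 0.2013]
ee_rot: [0.212, 0.977, 0.0, 0.001]
ft_force: [-2.1, -1.1, 5.2]
grip_width: 0.644
grasp_force: 41.5
(array([ 9.,  8., 10.]), array([50.1267, 50.6141, 52.7102], dtype=float32), np.float32(137.91382))
(array([ 9.,  8., 10.]), array([44.1697, 44.5405, 49.1121], dtype=float32), np.float32(162.65863))
[ 0.5751 -0.0407  0.2013] 0.6440677852030917 41.535834074020386 [-0.0796  0.4505  0.0308] [-0.0225 -0.0063  0.0266]
```

View pics/d1.png

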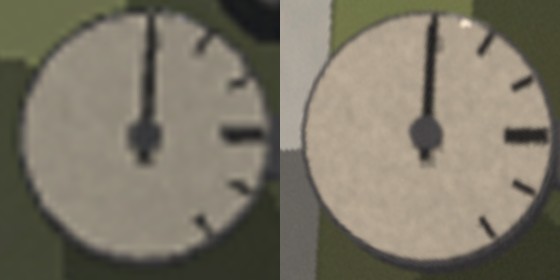

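Both views rectify the dial well: the needle is at zero (about 3° of frame yaw) and the thick 15 N tick is at 89°. I'll now turn in 6° steps, with a guard that stops at the first sign of load.

```bash
cat >> h.py <<'E'
def read(n='wrist',name=None):
    z=.105-(0.2013-manip.get_obs()['position'][2]) if n=='x' else .105
    w=dial(n,[.580,.038,z],name); g=cv2.cvtColor(w,cv2.COLOR_RGB2GRAY)
    m=((cv2.threshold(g,0,255,cv2.THRESH_BINARY+cv2.THRESH_OTSU)[0]<g)&(w.max(2).astype(int)-w.min(2)<45)).astype(np.uint8)
    m=cv2.morphologyEx(m,cv2.MORPH_OPEN,np.ones((9,9)))
    c=max(cv2.findContours(m,0,2)[0],key=cv2.contourArea); e=cv2.fitEllipse(cv2.convexHull(c))
    a=needle(w,e[0]); return np.mean(a[0]),e
E
cat > chk.py <<'E'
import sys
from h import *
o=manip.get_obs(); lim=float(sys.argv[1]); n=sys.argv[2] if len(sys.argv)>2 else 'wrist'
a,e=read(n); N=np.radians(a-3)/.1
print('needle deg %.1f N %.2f'%(a,N),'c',np.round(e[0],0),np.round(e[1],0),'t %.2f'%o['clock'],'tz %.2f'%o['torque'][2],'F',np.round(o['ft_force'],1),'z %.4f'%o['position'][2])
sys.exit(N>lim)
E
python3 chk.py 0.6; python3 chk.py .6 top
python3 -m pendant '[[0,0,0.002,0,0,0.15,-0.5],[0,0,0.005,0,0,0.3,-0.5],[0,0,0.008,0,0,0.45,-0.5],[0,0,0.01,0,0,0.6,-0.5],[0,0,0.012,0,0,0.75,-0.5],[0,0,0.012,0,0,0.75,-0.5],[0,0,0.012,0,0,0.75,-0.5],[0,0,0.012,0,0,0.75,-0.5],[0,0,0.012,0,0,0.75,-0.5],[0,0,0.012,0,0,0.75,-0.5]]' 50 | grep -E 'rot|grip|grasp'
python3 chk.py 0.6; python3 chk.py .6 top
```

```text
needle deg 1.0 N -0.35 c [148. 136.] [244. 247.] t 5.40 tz 0.03 F [-3.  -0.5  6.1] z 0.2013
needle deg 4.0 N 0.17 c [145. 135.] [244. 246.] t 5.45 tz -0.02 F [-1.4 -0.3  6.7] z 0.2014
ee_rot: [0.263, 0.965, 0.0, 0.001]
grip_width: 0.64
grasp_force: 51.4
needle deg 2.0 N -0.17 c [148. 137.] [244. 246.] t 6.75 tz -0.19 F [-2.9 -0.2  5.6] z 0.2008
needle deg 4.0 N 0.17 c [145. 135.] [244. 246.] t 6.80 tz -0.26 F [-1.1  0.8  5.2] z 0.2008False
False
False
False
```

```bash
sed -i 's/a-3)/a-(1.5 if n=="wrist" else 4))/; s/sys.exit(N>lim)/print(flush=True); sys.exit(int(N>lim))/' chk.py
python3 -m pendant '[[0,0,0.002,0,0,0.15,-0.5],[0,0,0.005,0,0,0.3,-0.5],[0,0,0.008,0,0,0.45,-0.5],[0,0,0.01,0,0,0.6,-0.5],[0,0,0.013,0,0,0.75,-0.5],[0,0,0.013,0,0,0.75,-0.5],[0,0,0.013,0,0,0.75,-0.5],[0,0,0.013,0,0,0.75,-0.5],[0,0,0.013,0,0,0.75,-0.5],[0,0,0.013,0,0,0.75,-0.5]]' >/dev/null && python3 chk.py 0.5 && python3 -m pendant '[[0,0,0.002,0,0,0.15,-0.5],[0,0,0.005,0,0,0.3,-0.5],[0,0,0.008,0,0,0.45,-0.5],[0,0,0.01,0,0,0.6,-0.5],[0,0,0.013,0,0,0.75,-0.5],[0,0,0.013,0,0,0.75,-0.5],[0,0,0.013,0,0,0.75,-0.5],[0,0,0.013,0,0,0.75,-0.5],[0,0,0.013,0,0,0.75,-0.5],[0,0,0.013,0,0,0.75,-0.5]]' >/dev/null && python3 chk.py 0.5 && python3 -m pendant '[[0,0,0.002,0,0,0.15,-0.5],[0,0,0.005,0,0,0.3,-0.5],[0,0,0.008,0,0,0.45,-0.5],[0,0,0.01,0,0,0.6,-0.5],[0,0,0.013,0,0,0.75,-0.5],[0,0,0.013,0,0,0.75,-0.5],[0,0,0.013,0,0,0.75,-0.5],[0,0,0.013,0,0,0.75,-0.5],[0,0,0.013,0,0,0.75,-0.5],[0,0,0.013,0,0,0.75,-0.5]]' >/dev/null && python3 chk.py 0.5
python3 - <<'E'
from h import *
im,_=manip.camera('side'); save('gap2',cv2.resize(im[150:330,230:350],None,fx=3.3,fy=3.3,interpolation=cv2.INTER_CUBIC))
E
```

```text
needle deg 2.0 N 0.09 c [148. 138.] [243. 245.] t 8.10 tz -0.18 F [-0.8  1.1  6.7] z 0.2002

needle deg 2.0 N 0.09 c [149. 138.] [242. 244.] t 9.40 tz -0.21 F [-1.   1.9  6.1] z 0.1995

needle deg 3.0 N 0.26 c [149. 139.] [242. 242.] t 10.70 tz -0.20 F [-0.6  1.4  5.6] z 0.1989
```

View pics/gap2.png

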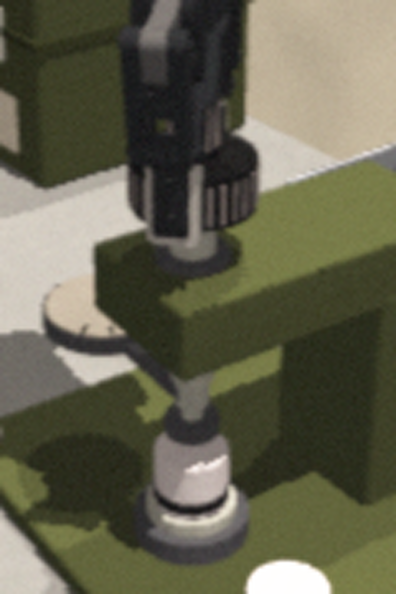

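The foot is lower and very close to the module, with no contact yet. Continuing with the guard.

```bash
python3 -m pendant '[[0,0,0.002,0,0,0.15,-0.5],[0,0,0.005,0,0,0.3,-0.5],[0,0,0.008,0,0,0.45,-0.5],[0,0,0.01,0,0,0.6,-0.5],[0,0,0.013,0,0,0.75,-0.5],[0,0,0.013,0,0,0.75,-0.5],[0,0,0.013,0,0,0.75,-0.5],[0,0,0.013,0,0,0.75,-0.5],[0,0,0.013,0,0,0.75,-0.5],[0,0,0.013,0,0,0.75,-0.5]]' >/dev/null && python3 chk.py 0.7 && python3 -m pendant '[[0,0,0.002,0,0,0.15,-0.5],[0,0,0.005,0,0,0.3,-0.5],[0,0,0.008,0,0,0.45,-0.5],[0,0,0.01,0,0,0.6,-0.5],[0,0,0.013,0,0,0.75,-0.5],[0,0,0.013,0,0,0.75,-0.5],[0,0,0.013,0,0,0.75,-0.5],[0,0,0.013,0,0,0.75,-0.5],[0,0,0.013,0,0,0.75,-0.5],[0,0,0.013,0,0,0.75,-0.5]]' >/dev/null && python3 chk.py 0.7 && python3 -m pendant '[[0,0,0.002,0,0,0.15,-0.5],[0,0,0.005,0,0,0.3,-0.5],[0,0,0.008,0,0,0.45,-0.5],[0,0,0.01,0,0,0.6,-0.5],[0,0,0.013,0,0,0.75,-0.5],[0,0,0.013,0,0,0.75,-0.5],[0,0,0.013,0,0,0.75,-0.5],[0,0,0.013,0,0,0.75,-0.5],[0,0,0.013,0,0,0.75,-0.5],[0,0,0.013,0,0,0.75,-0.5]]' >/dev/null && python3 chk.py 0.7 && python3 -m pendant '[[0,0,0.002,0,0,0.15,-0.5],[0,0,0.005,0,0,0.3,-0.5],[0,0,0.008,0,0,0.45,-0.5],[0,0,0.01,0,0,0.6,-0.5],[0,0,0.013,0,0,0.75,-0.5],[0,0,0.013,0,0,0.75,-0.5],[0,0,0.013,0,0,0.75,-0.5],[0,0,0.013,0,0,0.75,-0.5],[0,0,0.013,0,0,0.75,-0.5],[0,0,0.013,0,0,0.75,-0.5]]' >/dev/null && python3 chk.py 0.7 
python3 chk.py .5 top
```

```text
needle deg 3.0 N 0.26 c [149. 140.] [241. 242.] t 12.05 tz -0.20 F [0.1 2.1 4.9] z 0.1983

needle deg 3.0 N 0.26 c [148. 140.] [240. 241.] t 13.35 tz -0.16 F [1.8 2.1 5.3] z 0.1976

needle deg 4.0 N 0.44 c [148. 140.] [240. 240.] t 14.65 tz -0.18 F [3.4 2.1 5.4] z 0.1970

needle deg 4.0 N 0.44 c [148. 140.] [239. 239.] t 15.95 tz -0.21 F [4.7 2.7 5.4] z 0.1964

needle deg 4.0 N 0.00 c [145. 138.] [242. 243.] t 16.00 tz -0.22 F [3.5 2.4 5.2] z 0.1964
```

```bash
sed -i 's/1.5 if/3.5 if/' chk.py
python3 -m pendant '[[0,0,0.002,0,0,0.15,-0.5],[0,0,0.005,0,0,0.3,-0.5],[0,0,0.008,0,0,0.45,-0.5],[0,0,0.01,0,0,0.6,-0.5],[0,0,0.013,0,0,0.75,-0.5],[0,0,0.013,0,0,0.75,-0.5],[0,0,0.013,0,0,0.75,-0.5],[0,0,0.013,0,0,0.75,-0.5],[0,0,0.013,0,0,0.75,-0.5],[0,0,0.013,0,0,0.75,-0.5]]' >/dev/null && python3 chk.py 0.6 && python3 -m pendant '[[0,0,0.002,0,0,0.15,-0.5],[0,0,0.005,0,0,0.3,-0.5],[0,0,0.008,0,0,0.45,-0.5],[0,0,0.01,0,0,0.6,-0.5],[0,0,0.013,0,0,0.75,-0.5],[0,0,0.013,0,0,0.75,-0.5],[0,0,0.013,0,0,0.75,-0.5],[0,0,0.013,0,0,0.75,-0.5],[0,0,0.013,0,0,0.75,-0.5],[0,0,0.013,0,0,0.75,-0.5]]' >/dev/null && python3 chk.py 0.6 && python3 -m pendant '[[0,0,0.002,0,0,0.15,-0.5],[0,0,0.005,0,0,0.3,-0.5],[0,0,0.008,0,0,0.45,-0.5],[0,0,0.01,0,0,0.6,-0.5],[0,0,0.013,0,0,0.75,-0.5],[0,0,0.013,0,0,0.75,-0.5],[0,0,0.013,0,0,0.75,-0.5],[0,0,0.013,0,0,0.75,-0.5],[0,0,0.013,0,0,0.75,-0.5],[0,0,0.013,0,0,0.75,-0.5]]' >/dev/null && python3 chk.py 0.6 && python3 -m pendant '[[0,0,0.002,0,0,0.15,-0.5],[0,0,0.005,0,0,0.3,-0.5],[0,0,0.008,0,0,0.45,-0.5],[0,0,0.01,0,0,0.6,-0.5],[0,0,0.013,0,0,0.75,-0.5],[0,0,0.013,0,0,0.75,-0.5],[0,0,0.013,0,0,0.75,-0.5],[0,0,0.013,0,0,0.75,-0.5],[0,0,0.013,0,0,0.75,-0.5],[0,0,0.013,0,0,0.75,-0.5]]' >/dev/null && python3 chk.py 0.6 
python3 chk.py .5 top
```

```text
needle deg 4.0 N 0.09 c [148. 139.] [238. 239.] t 17.30 tz -0.20 F [4.3 3.5 4.9] z 0.1958

needle deg 4.0 N 0.09 c [148. 139.] [238. 238.] t 18.60 tz -0.21 F [6.7 2.7 4.5] z 0.1951

needle deg 4.0 N 0.09 c [148. 138.] [237. 237.] t 19.90 tz -0.17 F [7.6 2.7 3.9] z 0.1945

needle deg 4.0 N 0.09 c [148. 137.] [236. 236.] t 21.20 tz -0.18 F [9.1 3.2 3.6] z 0.1939

needle deg 4.0 N 0.00 c [145. 139.] [242. 243.] t 21.25 tz -0.17 F [8.9 3.2 3.1] z 0.1939
```

```bash
python3 -m pendant '[[0,0.01,0.002,0,0,0.15,-0.5],[0,0.02,0.005,0,0,0.3,-0.5],[0,0.02,0.008,0,0,0.45,-0.5],[0,0.02,0.01,0,0,0.6,-0.5],[0,0.02,0.013,0,0,0.75,-0.5],[0,0.02,0.013,0,0,0.75,-0.5],[0,0.02,0.013,0,0,0.75,-0.5],[0,0.02,0.013,0,0,0.75,-0.5],[0,0.02,0.013,0,0,0.75,-0.5],[0,0.02,0.013,0,0,0.75,-0.5]]' >/dev/null && python3 chk.py 0.6 && python3 -m pendant '[[0,0,0.002,0,0,0.15,-0.5],[0,0,0.005,0,0,0.3,-0.5],[0,0,0.008,0,0,0.45,-0.5],[0,0,0.01,0,0,0.6,-0.5],[0,0,0.013,0,0,0.75,-0.5],[0,0,0.013,0,0,0.75,-0.5],[0,0,0.013,0,0,0.75,-0.5],[0,0,0.013,0,0,0.75,-0.5],[0,0,0.013,0,0,0.75,-0.5],[0,0,0.013,0,0,0.75,-0.5]]' >/dev/null && python3 chk.py 0.6 && python3 -m pendant '[[0,0,0.002,0,0,0.15,-0.5],[0,0,0.005,0,0,0.3,-0.5],[0,0,0.008,0,0,0.45,-0.5],[0,0,0.01,0,0,0.6,-0.5],[0,0,0.013,0,0,0.75,-0.5],[0,0,0.013,0,0,0.75,-0.5],[0,0,0.013,0,0,0.75,-0.5],[0,0,0.013,0,0,0.75,-0.5],[0,0,0.013,0,0,0.75,-0.5],[0,0,0.013,0,0,0.75,-0.5]]' >/dev/null && python3 chk.py 0.6 && python3 -m pendant '[[0,0,0.002,0,0,0.15,-0.5],[0,0,0.005,0,0,0.3,-0.5],[0,0,0.008,0,0,0.45,-0.5],[0,0,0.01,0,0,0.6,-0.5],[0,0,0.013,0,0,0.75,-0.5],[0,0,0.013,0,0,0.75,-0.5],[0,0,0.013,0,0,0.75,-0.5],[0,0,0.013,0,0,0.75,-0.5],[0,0,0.013,0,0,0.75,-0.5],[0,0,0.013,0,0,0.75,-0.5]]' >/dev/null && python3 chk.py 0.6
python3 - <<'E'
from h import *
im,_=manip.camera('side'); a=cv2.resize(im[150:330,230:350],None,fx=3.3,fy=3.3,interpolation=cv2.INTER_CUBIC)
w=np.vstack([dial(n,[.58,.038,.096]) for n in('top','wrist')]); save('gap3',np.hstack([a,np.vstack([w,np.zeros((594-560,280,3),np.uint8)])]))
E
python3 chk.py .5 top
```

```text
needle deg 4.0 N 0.09 c [148. 136.] [235. 236.] t 22.55 tz -0.17 F [4.8 2.9 6.6] z 0.1932

needle deg 4.0 N 0.09 c [148. 135.] [235. 235.] t 23.85 tz -0.20 F [5.5 4.4 6.2] z 0.1926

needle deg 4.0 N 0.09 c [149. 133.] [234. 234.] t 25.15 tz -0.17 F [6.7 2.4 5.1] z 0.1920

needle deg 4.0 N 0.09 c [149. 132.] [233. 234.] t 26.45 tz -0.22 F [8.4 2.7 3.8] z 0.1914

needle deg 4.0 N 0.00 c [145. 140.] [242. 243.] t 26.65 tz -0.21 F [7.2 2.4 5.5] z 0.1914
```

View pics/gap3.png

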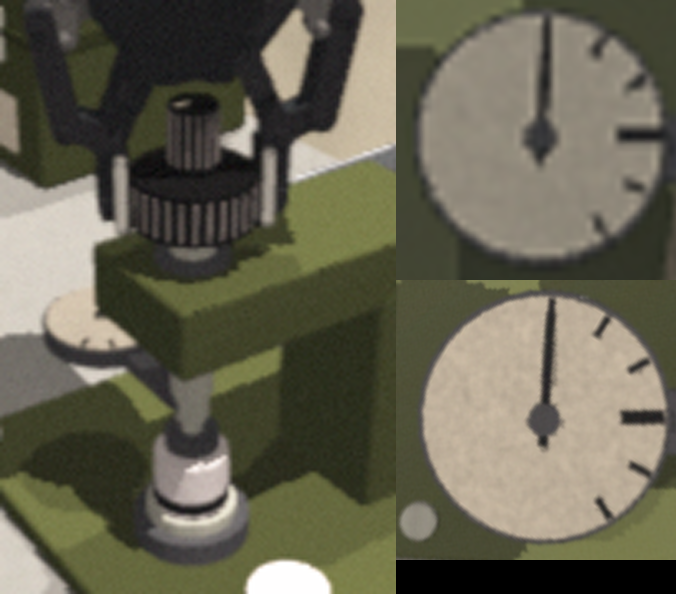

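The knob is about 10 mm lower, the foot is essentially at the module, and the dial still reads 0. Continuing.

```bash
python3 -m pendant '[[0,0.01,0.002,0,0,0.15,-0.5],[0,0.02,0.005,0,0,0.3,-0.5],[0,0.02,0.008,0,0,0.45,-0.5],[0,0.02,0.01,0,0,0.6,-0.5],[0,0.02,0.013,0,0,0.75,-0.5],[0,0.02,0.013,0,0,0.75,-0.5],[0,0.02,0.013,0,0,0.75,-0.5],[0,0.02,0.013,0,0,0.75,-0.5],[0,0.02,0.013,0,0,0.75,-0.5],[0,0.02,0.013,0,0,0.75,-0.5]]' >/dev/null && python3 chk.py 0.6 && python3 -m pendant '[[0,0,0.002,0,0,0.15,-0.5],[0,0,0.005,0,0,0.3,-0.5],[0,0,0.008,0,0,0.45,-0.5],[0,0,0.01,0,0,0.6,-0.5],[0,0,0.013,0,0,0.75,-0.5],[0,0,0.013,0,0,0.75,-0.5],[0,0,0.013,0,0,0.75,-0.5],[0,0,0.013,0,0,0.75,-0.5],[0,0,0.013,0,0,0.75,-0.5],[0,0,0.013,0,0,0.75,-0.5]]' >/dev/null && python3 chk.py 0.6 && python3 -m pendant '[[0,0,0.002,0,0,0.15,-0.5],[0,0,0.005,0,0,0.3,-0.5],[0,0,0.008,0,0,0.45,-0.5],[0,0,0.01,0,0,0.6,-0.5],[0,0,0.013,0,0,0.75,-0.5],[0,0,0.013,0,0,0.75,-0.5],[0,0,0.013,0,0,0.75,-0.5],[0,0,0.013,0,0,0.75,-0.5],[0,0,0.013,0,0,0.75,-0.5],[0,0,0.013,0,0,0.75,-0.5]]' >/dev/null && python3 chk.py 0.6 && python3 -m pendant '[[0,0,0.002,0,0,0.15,-0.5],[0,0,0.005,0,0,0.3,-0.5],[0,0,0.008,0,0,0.45,-0.5],[0,0,0.01,0,0,0.6,-0.5],[0,0,0.013,0,0,0.75,-0.5],[0,0,0.013,0,0,0.75,-0.5],[0,0,0.013,0,0,0.75,-0.5],[0,0,0.013,0,0,0.75,-0.5],[0,0,0.013,0,0,0.75,-0.5],[0,0,0.013,0,0,0.75,-0.5]]' >/dev/null && python3 chk.py 0.6 
python3 chk.py .5 top; python3 -c "
from h import *
print(manip.get_obs()['joint_pos'])"
```

```text
needle deg 3.0 N -0.09 c [150. 130.] [233. 233.] t 27.95 tz -0.23 F [4.4 4.8 7. ] z 0.1907

needle deg 3.0 N -0.09 c [151. 128.] [232. 232.] t 29.25 tz -0.21 F [3.9 3.1 7.7] z 0.1901

needle deg 3.0 N -0.09 c [153. 127.] [231. 232.] t 30.55 tz -0.20 F [5.  3.1 6.6] z 0.1895

needle deg 15.0 N 2.01 c [154. 125.] [231. 231.] t 31.85 tz -0.18 F [6.2 2.4 5.5] z 0.1889

needle deg 16.0 N 2.09 c [144. 142.] [240. 242.] t 31.90 tz -0.18 F [7.  2.4 6.7] z 0.1889

[-0.66169365  0.33229342  0.79897886  1.69894706 -0.25390411  1.21241522
 -0.75169256]
```

Touched: 2.0 N, and both cameras agree. I'll release, rise to the inner knob and wind back 64°.

```bash
python3 -c "
from h import *
print(manip.get_obs()['position'])"
python3 -m pendant '[[0,0,0,0,0,0,0.6],[0,0,0,0,0,0,1],[0,0,0,0,0,0,1],[0,0,-0.36,0,0,0,1],[0,0,-0.72,0,0,0,1],[0,0,-0.72,0,0,-1.3,1],[0,0,-0.72,0,0,-2.6,1],[0,0,-0.72,0,0,-3.9,1],[0,0,-0.72,0,0,-5.2,1],[0,0,-0.72,0,0,-6.5,1]]'
python3 -m pendant '[[0,0,0,0,0,-1,1],[0,0,0,0,0,-1.5,1],[0,0,0,0,0,-1.5,1],[0,0,0,0,0,-1.5,1],[0,0,0,0,0,-1.5,0.3],[0,0,0,0,0,-1.5,0],[0,0,0,0,0,-1.5,0],[0,0,0,0,0,-1.5,0],[0,0,0,0,0,-1.5,0],[0,0,0,0,0,-1.5,0]]'
python3 chk.py 1 top
python3 - <<'E'
from h import *
im,D=manip.camera('wrist'); 
for th in ['fine_grip','coarse_grip']:
  for r in manip.tip_of(th,'wrist')[:1]: print(th,r['p'],r['pixel'],atz('wrist',r['pixel'],.2235 if th[0]=='f' else .1945))
im2,_=manip.camera('side')
save('f1',np.hstack([cv2.resize(im,(480,360)),cv2.resize(im2[130:310,220:360],(280,360))]))
print(togo([.576,-.041,.225]),manip.get_obs()['joint_pos'])
E
```

```text
[ 0.57856961 -0.04048142  0.18886973]
clock: 33.2
position: [0.577, -0.0413, 0.2249]
ee_rot: [0.72, 0.694, 0.001, 0.0]
ft_force: [-1.0, -0.5, 0.1]
grip_width: 1.004
grasp_force: 0.0
clock: 34.45
position: [0.5766, -0.0412, 0.2234]
ee_rot: [0.646, 0.763, 0.0, -0.0]
ft_force: [0.6, 0.2, -0.6]
grip_width: 0.498
grasp_force: 0.0
needle deg 15.0 N 1.92 c [145. 142.] [240. 242.] t 34.45 tz -0.03 F [ 0.6  0.2 -0.6] z 0.2234

fine_grip 0.67 [278.9, 298.1] [ 0.57565209 -0.04184417  0.2235    ]
coarse_grip 0.65 [277.2, 271.5] [ 0.57513724 -0.04408409  0.1945    ]
[ 0.00540458 -0.01177668 -0.03316053] [-0.53729814  0.26837572  0.63440624  1.65057563 -0.16505188  1.27681825
  0.29462694]
```

View pics/f1.png

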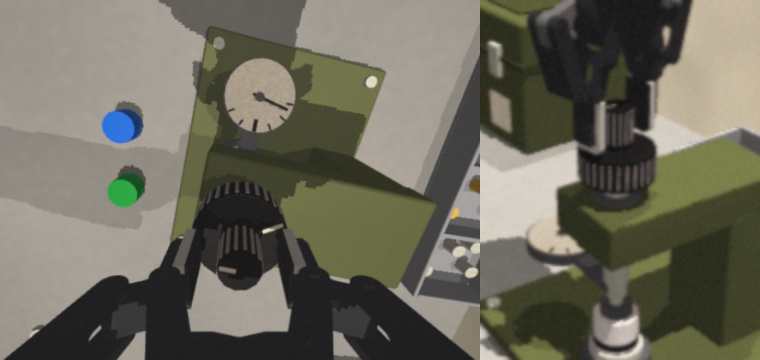

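Load still stands at 1.9 N and the inner knob is centred between the pads. Gripping the inner knob 2 mm higher, clear of the outer one.

```bash
python3 -m pendant '[[0,0,-0.05,0,0,0,0],[0,0,-0.05,0,0,0,0],[0,0,-0.05,0,0,0,-0.4],[0,0,-0.05,0,0,0,-0.8],[0,0,-0.05,0,0,0,-1],[0,0,-0.05,0,0,0,-1],[0,0,-0.05,0,0,0,-1],[0,0,-0.05,0,0,0,-1],[0,0,-0.05,0,0,0,-1],[0,0,-0.05,0,0,0,-1]]' 40
python3 chk.py 3 top
python3 -m pendant '[[0,0,0,0,0,0.8,-1],[0,0,0,0,0,1.6,-1],[0,0,0,0,0,2.4,-1],[0,0,0,0,0,3.2,-1],[0,0,0,0,0,4,-1],[0,0,0,0,0,4,-1],[0,0,0,0,0,4,-1],[0,0,0,0,0,4,-1],[0,0,0,0,0,4,-1],[0,0,0,0,0,4,-1]]'
python3 chk.py 3 top; python3 chk.py 3
```

```text
clock: 35.95
position: [0.5768, -0.0411, 0.226]
ee_rot: [0.646, 0.764, 0.0, 0.0]
ft_force: [1.7, 0.7, 3.0]
grip_width: 0.243
grasp_force: 39.3
needle deg 15.0 N 1.92 c [145. 142.] [240. 242.] t 35.95 tz 0.02 F [1.7 0.7 3. ] z 0.2260

clock: 37.25
position: [0.577, -0.0411, 0.226]
ee_rot: [0.831, 0.557, 0.0, 0.0]
ft_force: [5.3, -0.1, 2.4]
grip_width: 0.237
grasp_force: 39.5
needle deg 38.0 N 5.93 c [144. 142.] [240. 243.] t 37.25 tz 0.07 F [ 5.3 -0.1  2.4] z 0.2260

needle deg 39.0 N 6.20 c [149. 132.] [231. 233.] t 37.30 tz -0.03 F [5.2 0.  3. ] z 0.2260
```

```bash
python3 -m pendant '[[0,0,0,0,0,1,-1],[0,0,0,0,0,2,-1],[0,0,0,0,0,3,-1],[0,0,0,0,0,4,-1],[0,0,0,0,0,5,-1],[0,0,0,0,0,6,-1],[0,0,0,0,0,7,-1],[0,0,0,0,0,7,-1],[0,0,0,0,0,7,-1],[0,0,0,0,0,7,-1]]'
python3 chk.py 3 top; python3 chk.py 3
```

```text
clock: 38.6
position: [0.5772, -0.0415, 0.2261]
ee_rot: [0.995, 0.101, 0.001, 0.0]
ft_force: [6.9, -0.2, 0.8]
grip_width: 0.239
grasp_force: 39.4
needle deg 102.0 N 17.10 c [123. 123.] [235. 311.] t 38.60 tz 0.01 F [ 6.9 -0.2  0.8] z 0.2261

needle deg 80.0 N 13.35 c [161. 121.] [229. 232.] t 38.65 tz -0.06 F [ 7.8 -0.9  2.1] z 0.2261
```

Run:
```python
from h import *
W=[dial(n,[.58,.038,.093]) for n in('top','wrist')]
save('d5',np.hstack(W))
```

```text
(no output)
```

View pics/d5.png

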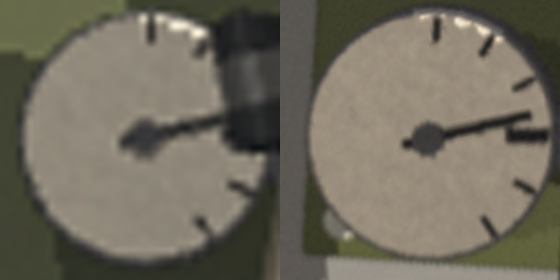

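The needle (tip at (530,115), hub at (428,139)) is about 11° short of the thick 15 N tick, so about 13 N. That needs about 16° more.

```bash
python3 -m pendant '[[0,0,0,0,0,0.5,-1],[0,0,0,0,0,1,-1],[0,0,0,0,0,1.5,-1],[0,0,0,0,0,2,-1],[0,0,0,0,0,2.1,-1],[0,0,0,0,0,2.1,-1],[0,0,0,0,0,2.1,-1],[0,0,0,0,0,2.1,-1],[0,0,0,0,0,2.1,-1],[0,0,0,0,0,2.1,-1]]' | grep -E 'clock|force'
python3 - <<'E'
from h import *
W=[dial(n,[.58,.038,.093]) for n in('top','wrist')]
print(needle(W[1],(148,139)),needle(W[1],(148,139),40,72))
save('d6',np.hstack(W))
E
```

```text
clock: 40.05
ft_force: [6.7, -1.3, 2.0]
grasp_force: 39.4
(array([88., 87., 89.]), array([32.770058, 33.434288, 36.165264], dtype=float32), np.float32(142.49225)) (array([88., 87., 89.]), array([33.31134 , 34.423126, 36.23828 ], dtype=float32), np.float32(142.61137))
```

View pics/d6.png

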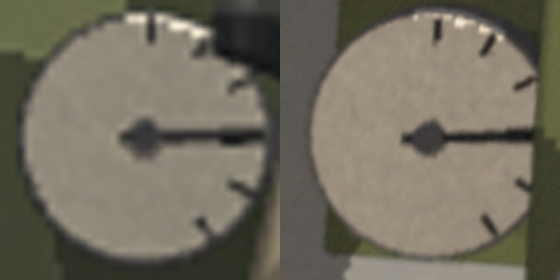

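The needle lies on the thick 15 N tick in both views. Letting go and rising.

```bash
python3 -m pendant '[[0,0,0,0,0,0,-0.2],[0,0,0,0,0,0,0.3],[0,0,0,0,0,0,0.3],[0,0,0,0,0,0,0.3],[0,0,-0.3,0,0,0,0.3],[0,0,-0.8,0,0,0,0.3],[0,0,-1.4,0,0,0,0.3],[0,0,-2,0,0,0,0.3],[0,0,-2,0,0,0,0.3],[0,0,-2,0,0,0,0.3]]' | grep -E 'clock|force|pos'
python3 - <<'E'
from h import *
W=dial('top',[.58,.038,.093]); print(needle(W,(145,137)),needle(W,(145,137),40,72))
im,_=manip.camera('side')
save('end',np.hstack([cv2.resize(im,(480,360)),cv2.resize(W,(310,360))]))
E
```

```text
clock: 41.4
position: [0.5765, -0.0412, 0.3259]
ft_force: [-0.6, -0.3, -0.0]
grasp_force: 0.0
(array([88., 89., 87.]), array([42.185566, 43.14543 , 43.9843  ], dtype=float32), np.float32(133.00954)) (array([88., 87., 89.]), array([42.767395, 44.259247, 44.509766], dtype=float32), np.float32(133.07123))
```

View pics/end.png

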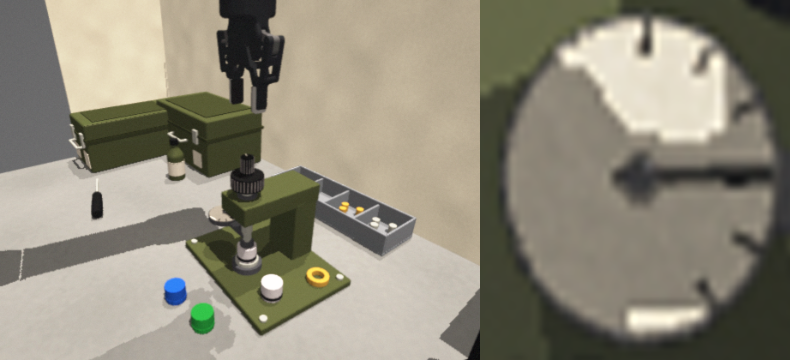

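The gripper is clear, the needle stands on the 15 N tick, and the module, spare and ring are undisturbed.

```bash
python3 -c "
from h import *
print(manip.hand_in())"
```

```text
the job is handed in; nothing more can be done
None
```

I lowered the foot with the outer knob until it touched at about 2 N, then brought the load to about 15 N with the inner knob alone; it stands there with the gripper clear, and the job was handed in at about 41 s.

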